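# Put the wet grinder and its slip stones up to dry

## Task

Sharpening is done, so leave the wet grinder and its slip stones to dry: turn the big grey grindstone by its rim until the yellow crayon mark, which starts out of sight on the lower half where the stone has been soaking, stands straight up at the very top, and leave the stone at rest there. Hang every basket of slip stones by its handle on the drip rack, each on a hook of its own with the handle lying across both prongs. Leave the other tools on the bench where they are.

Things in the scene. Friction and masses are not known exactly. Their poses are not given: they have to be found in the camera images.
- grinder: wet grinder fixed to the bench: blue housing 230 x 140 mm, 185 mm high, one level axle 155 mm up along its y. Upright grey grindstone (disc, 200 mm diameter, 40 mm thick, rim top at 255 mm) centred 115 mm to -y; smaller cork honing wheel to +y, turning with it. 25 mm gap between stone and housing; trough round the stone's lower part, rim at 113 mm. Origin: under the housing's centre, at bench level.
- stone_mark (a point): the crayon mark: a yellow line 11 mm wide straight across the grindstone's rim and 32 mm down both its faces, in the lower half at the start. The point is on the rim at mid-thickness, 100 mm from the axle, and turns with the stone; z points from the axle out through the mark (up when the mark is on top), y along the axle from the stone towards the honing wheel.
- stone (a joint): turning angle of the grindstone, rad: 0 (or whole turns) with the mark straight up, growing as the top of the stone moves away from the robot (positive about the mark's y axis). Turns freely both ways without stops, light bearing drag (0.05 N m, inertia about 0.02 kg m2); it does not drift by itself.
- basket1_handle (a point): wire basket of slip stones, 64 x 90 mm, 42 mm high, 0.2 to 0.45 kg, standing on the bench; rigid upright handle: two thin wires carrying a straight black grip bar, 12 mm in diameter, 86 mm long, along the basket's long side. Point: middle of the bar, 120 mm above the underside; y along the bar, z up. May be absent: three or four baskets are there.
- basket2_handle (a point): another such basket (same size, other stones); middle of its grip bar, axes as for basket1. May be absent.
- basket3_handle (a point): another such basket (same size, other stones); middle of its grip bar, axes as for basket1. May be absent.
- basket4_handle (a point): another such basket (same size, other stones); middle of its grip bar, axes as for basket1. May be absent.
- rack: low steel drip rack fixed to the bench: tray 105 x 460 mm, 7 mm high; a rail along its y (top 109 mm above the bench, 45 mm behind the hook points) bears four hooks 115 mm apart that point along its -x, towards the robot. Origin: at bench level, under the middle of the row of hook points.
- hook1 (a point): double-prong hook: two level 6 mm wires, 56 mm apart, one each side of this point in y, gap free for a finger. A grip bar across both rests with its middle here, 155 mm above the bench; it can lie from 24 mm in front (x negative) to 25 mm behind. Upturned tips 36 mm in front end 7 mm above this point. Axes as the rack's: x away from the robot, y along the rail.
- hook2 (a point): the like hook no. 2, 115 mm from hook1 along the rack's -y; axes as for hook1.
- hook3 (a point): the like hook no. 3, 230 mm from hook1 along the rack's -y; axes as for hook1.
- hook4 (a point): the like hook no. 4, 345 mm from hook1 along the rack's -y; axes as for hook1.
- saw: back saw lying flat, brass back, turned handle, 390 mm long, behind the rack; not to be moved; origin at its underside
- mallet: wooden joiner's mallet lying down, head 100 x 65 x 75 mm, handle 260 mm; not to be moved; origin at its underside
- oil: green oil bottle standing, 52 mm diameter, 130 mm tall; not to be moved; origin at its underside
- offcut: dark wood offcut 90 x 140 x 20 mm; not to be moved; origin at its underside
- square: try square lying flat, 110 mm stock, 150 mm blade, origin at the outer end of the stock; not to be moved
- support_bar: U-shaped steel tool-support bar of the grinder lying flat, 12 mm rod, 200 x 140 mm, origin at the middle of the cross bar; not to be moved
- bar_clamp: blue bar clamp lying flat, 300 mm long, 22 mm high; not to be moved; origin at its underside
- paste_tin: flat round tin of honing paste, 56 mm diameter, 26 mm high; not to be moved; origin at its underside

How it is judged (in metres and radians):
At the end, for the whole second after the job is handed in: The mark is on top of the stone within 0.14 rad (8 degrees) and the stone is at rest; every basket present hangs with its grip bar resting on both prongs of one hook (middle within 20 mm of the hook's middle along the rail, height -6 to +8 mm), tilted less than 0.25 rad (angle between stone_mark's own z axis and vertical below 0.14 rad and height (world z) of stone_mark above 0.24 m and velocity of joint stone between -0.05 and 0.05 rad/s and ((x of basket1_handle in the frame of hook1 between -0.034 and 0.04 m and y of basket1_handle in the frame of hook1 between -0.02 and 0.02 m and z of basket1_handle in the frame of hook1 between -0.006 and 0.008 m and angle between basket1_handle's own z axis and vertical below 0.25 rad) or (x of basket1_handle in the frame of hook2 between -0.034 and 0.04 m and y of basket1_handle in the frame of hook2 between -0.02 and 0.02 m and z of basket1_handle in the frame of hook2 between -0.006 and 0.008 m and angle between basket1_handle's own z axis and vertical below 0.25 rad) or (x of basket1_handle in the frame of hook3 between -0.034 and 0.04 m and y of basket1_handle in the frame of hook3 between -0.02 and 0.02 m and z of basket1_handle in the frame of hook3 between -0.006 and 0.008 m and angle between basket1_handle's own z axis and vertical below 0.25 rad) or (x of basket1_handle in the frame of hook4 between -0.034 and 0.04 m and y of basket1_handle in the frame of hook4 between -0.02 and 0.02 m and z of basket1_handle in the frame of hook4 between -0.006 and 0.008 m and angle between basket1_handle's own z axis and vertical below 0.25 rad)) and ((x of basket2_handle in the frame of hook1 between -0.034 and 0.04 m and y of basket2_handle in the frame of hook1 between -0.02 and 0.02 m and z of basket2_handle in the frame of hook1 between -0.006 and 0.008 m and angle between basket2_handle's own z axis and vertical below 0.25 rad) or (x of basket2_handle in the frame of hook2 between -0.034 and 0.04 m and y of basket2_handle in the frame of hook2 between -0.02 and 0.02 m and z of basket2_handle in the frame of hook2 between -0.006 and 0.008 m and angle between basket2_handle's own z axis and vertical below 0.25 rad) or (x of basket2_handle in the frame of hook3 between -0.034 and 0.04 m and y of basket2_handle in the frame of hook3 between -0.02 and 0.02 m and z of basket2_handle in the frame of hook3 between -0.006 and 0.008 m and angle between basket2_handle's own z axis and vertical below 0.25 rad) or (x of basket2_handle in the frame of hook4 between -0.034 and 0.04 m and y of basket2_handle in the frame of hook4 between -0.02 and 0.02 m and z of basket2_handle in the frame of hook4 between -0.006 and 0.008 m and angle between basket2_handle's own z axis and vertical below 0.25 rad)) and ((x of basket3_handle in the frame of hook1 between -0.034 and 0.04 m and y of basket3_handle in the frame of hook1 between -0.02 and 0.02 m and z of basket3_handle in the frame of hook1 between -0.006 and 0.008 m and angle between basket3_handle's own z axis and vertical below 0.25 rad) or (x of basket3_handle in the frame of hook2 between -0.034 and 0.04 m and y of basket3_handle in the frame of hook2 between -0.02 and 0.02 m and z of basket3_handle in the frame of hook2 between -0.006 and 0.008 m and angle between basket3_handle's own z axis and vertical below 0.25 rad) or (x of basket3_handle in the frame of hook3 between -0.034 and 0.04 m and y of basket3_handle in the frame of hook3 between -0.02 and 0.02 m and z of basket3_handle in the frame of hook3 between -0.006 and 0.008 m and angle between basket3_handle's own z axis and vertical below 0.25 rad) or (x of basket3_handle in the frame of hook4 between -0.034 and 0.04 m and y of basket3_handle in the frame of hook4 between -0.02 and 0.02 m and z of basket3_handle in the frame of hook4 between -0.006 and 0.008 m and angle between basket3_handle's own z axis and vertical below 0.25 rad)) and ((x of basket4_handle in the frame of hook1 between -0.034 and 0.04 m and y of basket4_handle in the frame of hook1 between -0.02 and 0.02 m and z of basket4_handle in the frame of hook1 between -0.006 and 0.008 m and angle between basket4_handle's own z axis and vertical below 0.25 rad) or (x of basket4_handle in the frame of hook2 between -0.034 and 0.04 m and y of basket4_handle in the frame of hook2 between -0.02 and 0.02 m and z of basket4_handle in the frame of hook2 between -0.006 and 0.008 m and angle between basket4_handle's own z axis and vertical below 0.25 rad) or (x of basket4_handle in the frame of hook3 between -0.034 and 0.04 m and y of basket4_handle in the frame of hook3 between -0.02 and 0.02 m and z of basket4_handle in the frame of hook3 between -0.006 and 0.008 m and angle between basket4_handle's own z axis and vertical below 0.25 rad) or (x of basket4_handle in the frame of hook4 between -0.034 and 0.04 m and y of basket4_handle in the frame of hook4 between -0.02 and 0.02 m and z of basket4_handle in the frame of hook4 between -0.006 and 0.008 m and angle between basket4_handle's own z axis and vertical below 0.25 rad))); the robot touches nothing.
It fails at once if one of the other tools (saw, mallet, oil bottle, offcut, square, support bar, bar clamp, paste tin) is pushed more than 50 mm from its place (distance of any of saw, mallet, oil, offcut, square, support_bar, bar_clamp, paste_tin from where it was at the start of the episode above 0.05 m).
It fails at once if the oil bottle is knocked over (angle between oil's own z axis and vertical above 0.6 rad).
Of basket1, basket2, basket3, basket4 only 3 to 4 are there at a start; the rules pass over those that are not, and their reading is None.
At some moment in a run one of basket1, basket2, basket3, basket4 may be knocked a few centimetres aside while the robot is not near it.
Once in a run the grip may slacken for a moment while it holds something.
It also fails if it takes over 210 s, if anything falls off the work surface, if the arm or the gripper's body presses on something with over 40 N, if the wrist force passes 120 N, or if a joint passes its speed limit or range.

## Robot

A 7-joint arm with a two-finger parallel gripper is mounted at the origin on the work surface. World frame = base frame: x ahead of the robot, y to its left, z up, the work surface at z = 0. Lengths are in mm, angles in rad, forces in N, time in s.
With the tool pointing down it reaches from about 425 to 1025 mm from the base axis. Payload 9.4 kg.
Tool frame: the origin (TCP) lies at the very end of the fingers, on their centre line; the grasp point (between the pads) lies 19 mm behind it; z points along the fingers, y is the line along which they close (so a half turn about z gives the same grasp; the last joint's range is limited). The gripper opens to 93 mm and grips with 3 to 60 N. Pads are 15 mm wide; open, the fingers measure 128 mm over their backs; the gripper's body (75 mm by 188 mm) begins 65 mm behind the grasp point.
Start: joints at [-1.272, 0.599, -0.003, 1.599, 0.002, 0.943, -0.08], TCP at [266.092, 674.403, 218.618] pointing down, gripper open.
Joint ranges: [-2.57, 2.57], [-0.35, 1.97], [-1.29, 1.29], [0.11, 2.56], [-1.05, 4.19], [0.11, 1.86], [-2.63, 2.63]. Speed limits (rad/s): [2.22, 2.22, 3.01, 3.01, 3.14, 3.14, 3.14].

## Interface

Orientations are given as a rotation vector (axis times angle).
In Python, from rig import robot gives the robot as it stands. The module is installed in compiled form; this text tells all that it offers. Calls block until the motion is done:
- robot.reach(position, orientation): joint-space move of the TCP to a pose.
- robot.move_linear(position, ori=None, feed=150, threshold=None): straight line of the TCP; ori=None keeps the orientation; feed is the mean speed in mm/s. With threshold (N) it stops when the force on the tool has changed by that much, and returns True; else False.
- robot.set_joints(angles): joint-space move.
- robot.gripper_open() and robot.close_gripper(): open the fingers fully, or close them until they stop; the grip force is fixed at half the most.
- robot.wait(seconds).
- robot.solve_ik(position, orientation): joint angles nearest the present ones, or None.
- robot.grab_frame(name): name is "scene" or "top" or "wrist"; returns a dict with "pixels" (480x640x3 uint8, blue, green, red), "range_z" (480x640 float32, mm along the optical axis (not along the pixel's ray), 0 where there is no reading), "camera_matrix" (3x3 intrinsics, pixels), "extrinsics" (4x4, takes a point from camera to world coordinates); the wrist camera has in their place "tool_from_camera" (4x4, takes a point from camera to tool coordinates, whose origin is the TCP and whose axes are the flange's). Camera axes: x right, y up, looking along -z (the intrinsics and any distortion apply to the point x, -y, -z); pixel columns grow to the right and rows downward; lengths in mm; the calibration is good to about 2 mm. A picture is of the moment at which its call begins: read the wrist's pose just before it.
A pose or a line that the arm cannot do raises robot.MotionError and nothing moves.
- robot.sign_off(): hands the job in; it is judged then, once.
Readings, each from a call of its own:
- robot.current_t(): time.
- robot.current_joint_pos(): joint angles.
- robot.current_joint_velocities(): joint speeds.
- robot.current_joint_torque(): joint torques, N m.
- robot.current_ee_pos(): TCP position.
- robot.current_eef_rot(): TCP orientation.
- robot.current_ft_force(): force on the tool from outside, world axes, zero at the start.
- robot.current_torque(): the same for the moment, N m.
- robot.current_finger_gap(): finger opening in mm.
- robot.current_finger_force(): force on a finger pad.
Only numpy, scipy, OpenCV 4.12 (cv2) and the standard library are available. Lean on these libraries where they do the work, as an engineer would, in place of code of your own. Each camera call takes 0.05 s, during which the arm holds its last target. There are 200 camera calls.

## Working session

There is one attempt and no reset: what is moved stays moved. The work goes in short steps, each a Python script; the robot and the scene stay as the last script left them, time stands still between calls to the robot, and variables do not carry over. Pictures are saved under pics/ and viewed, at most 14 in all, crops included, and the job is handed in when it is done.

```bash
mkdir -p pics
cat > h.py <<'E'
import numpy as np, cv2
from rig import robot
from scipy.spatial.transform import Rotation as R
def cloud(f,T=None):
    K=f["camera_matrix"];z=f["range_z"].astype(float)
    v,u=np.mgrid[:480,:640]
    P=np.stack([(u-K[0,2])/K[0,0]*z,-(v-K[1,2])/K[1,1]*z,-z,np.ones_like(z)],-1)
    T=f["extrinsics"] if T is None else T
    W=(P@np.asarray(T).T)[...,:3]; W[z<=0]=np.nan
    return W
def wrist():
    p=np.array(robot.current_ee_pos());r=R.from_rotvec(robot.current_eef_rot()).as_matrix()
    f=robot.grab_frame("wrist");T=np.eye(4);T[:3,:3]=r;T[:3,3]=p
    return f,cloud(f,T@np.asarray(f["tool_from_camera"]))
E
python3 - <<'E'
from h import *
for n in("scene","top"):
    f=robot.grab_frame(n);W=cloud(f);np.save(n+".npy",W);cv2.imwrite(f"pics/{n}0.png",cv2.resize(f["pixels"],(800,600)))
    cv2.imwrite(n+"_raw.png",f["pixels"])
    print(n,f["extrinsics"],f["camera_matrix"],[k for k in f])
print(robot.current_eef_rot(),robot.current_t())
E
```

```text
scene [[-2.39825187e-01 -6.55382511e-01  7.16210614e-01  1.20967209e+03]
 [ 9.70775343e-01 -1.68654495e-01  1.70736330e-01  6.10035979e+01]
 [ 8.89453500e-03  7.36226477e-01  6.76676778e-01  8.13525883e+02]
 [ 0.00000000e+00  0.00000000e+00  0.00000000e+00  1.00000000e+00]] [[436.51988766   0.         325.49772181]
 [  0.         436.51988766 235.9270327 ]
 [  0.           0.           1.        ]] ['pixels', 'range_z', 'camera_matrix', 'extrinsics']
top [[-3.50835511e-04  9.86239854e-01 -1.65320379e-01  2.68873567e+02]
 [-9.99811598e-01 -3.55437157e-03 -1.90823025e-02 -9.33409185e+01]
 [-1.94073373e-02  1.65282538e-01  9.86055292e-01  1.49159302e+03]
 [ 0.00000000e+00  0.00000000e+00  0.00000000e+00  1.00000000e+00]] [[505.54721832   0.         320.81523058]
 [  0.         505.54721832 229.91199025]
 [  0.           0.           1.        ]] ['pixels', 'range_z', 'camera_matrix', 'extrinsics']
[-5.86696976e-01 -3.08621119e+00  2.15206228e-03] 0.1
```

View pics/scene0.png

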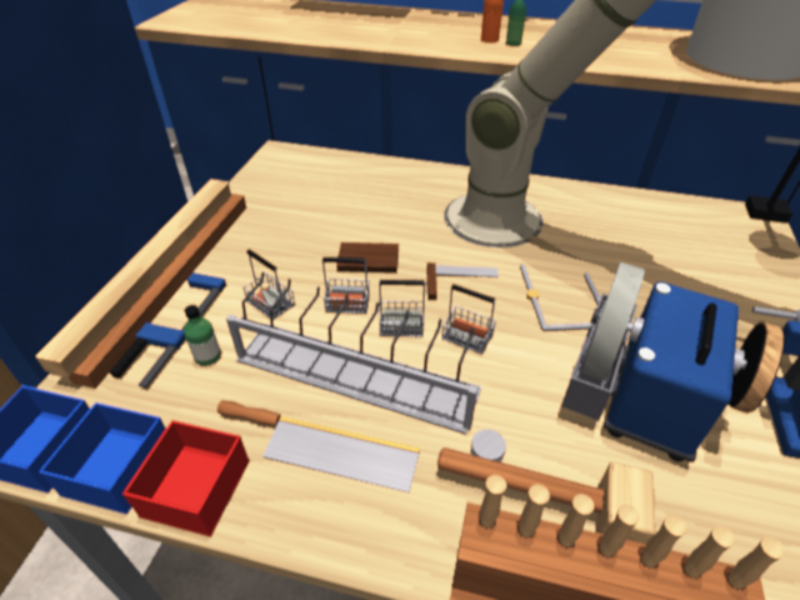

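View pics/top0.png

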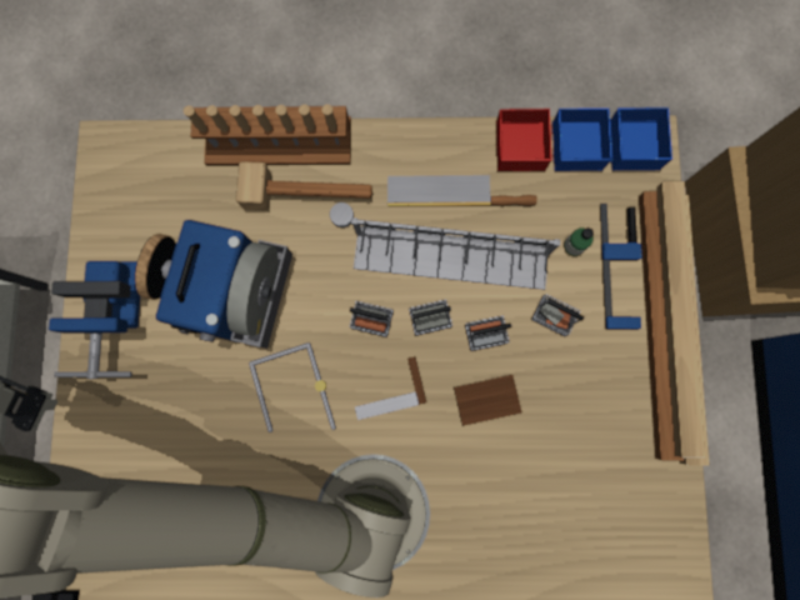

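Four baskets (800 px top view: (372,315), (431,315), (487,328), (557,312)), the rack row at (455,245), grindstone at (257,290).

Run:
```python
from h import *
W=np.load("top.npy");S=np.load("scene.npy")
def clus(W,m,mn=6):
    n,l=cv2.connectedComponents(cv2.dilate(m.astype(np.uint8),np.ones((3,3))))
    for i in range(1,n):
        p=W[(l==i)&m]
        if len(p)<mn: continue
        c=p.mean(0);d=p[:,:2]-c[:2];e=np.linalg.svd(d,full_matrices=False)[2][0];t=d@e
        yield len(p),c.round(0),round(float(np.degrees(np.arctan2(e[1],e[0]))),1),round(np.ptp(t)),p[:,2].max().round()
u,v=np.meshgrid(np.arange(640),np.arange(480))
roi=(u>270)&(u<475)&(v>235)&(v<285)
print("handles");[print(x) for x in clus(W,roi&(W[...,2]>100)&(W[...,2]<140))]
roi=(u>280)&(u<455)&(v>165)&(v<235)
print("rack>85");[print(x) for x in clus(W,roi&(W[...,2]>85))]
# scene view
m=(S[...,2]>108)&(S[...,2]<175)&(S[...,0]>330)&(S[...,0]<800)&(S[...,1]>-460)&(S[...,1]<160)
print("scene z>108");[print(x) for x in clus(S,m)]
m=(S[...,2]>3)&(S[...,2]<15)&(S[...,0]>450)&(S[...,0]<800)&(S[...,1]>-450)&(S[...,1]<120)
for src in(W,S):
    m=(src[...,2]>225)&(src[...,2]<262)&(src[...,0]>450)&(src[...,0]<900)&(src[...,1]>100)&(src[...,1]<350)
    print("stone");[print(x) for x in clus(src,m)]
    m=(src[...,2]>178)&(src[...,2]<195)&(src[...,0]>400)&(src[...,0]<900)&(src[...,1]>100)&(src[...,1]<550)
    for q in [src[m]]:
        print("housing",cv2.minAreaRect(q[:,:2].astype(np.float32)))
m=(W[...,2]>2)&(W[...,2]<20)&roi
print("tray",cv2.minAreaRect(W[m][:,:2].astype(np.float32)))
b=cv2.imread("top_raw.png");s=cv2.imread("scene_raw.png")
cv2.imwrite("pics/topc.png",cv2.resize(b[150:300,260:480],(800,545),interpolation=cv2.INTER_CUBIC))
cv2.imwrite("pics/scenec.png",cv2.resize(s[190:350,170:400],(800,557),interpolation=cv2.INTER_CUBIC))
```

```text
handles
(147, array([ 450., -421.,  125.]), -117.4, 89, np.float64(133.0))
(142, array([ 445., -131.,  125.]), -76.7, 88, np.float64(133.0))
(138, array([442.,   6., 125.]), 76.3, 87, np.float64(133.0))
(144, array([ 408., -261.,  125.]), -78.4, 89, np.float64(133.0))
rack>85
(1235, array([ 611., -187.,  123.]), -96.6, 469, np.float64(168.0))
scene z>108
(134, array([ 451., -419.,  124.]), 62.6, 89, np.float64(128.0))
(170, array([ 408., -264.,  123.]), 101.1, 89, np.float64(129.0))
(1668, array([ 607., -173.,  130.]), 83.0, 469, np.float64(165.0))
(189, array([ 445., -133.,  123.]), 103.3, 87, np.float64(129.0))
(185, array([442.,   6., 123.]), -103.6, 91, np.float64(129.0))
stone
(6, array([874., 339., 225.]), -124.5, 13, np.float64(226.0))
(6, array([871., 243., 226.]), 60.8, 15, np.float64(228.0))
(796, array([502., 245., 247.]), 166.8, 121, np.float64(262.0))
housing ((651.4659423828125, 300.01824951171875), (288.1988525390625, 515.8287353515625), 76.78192138671875)
stone
(952, array([518., 242., 245.]), -13.7, 116, np.float64(258.0))
housing ((652.9337158203125, 300.4706115722656), (289.6937255859375, 520.7833251953125), 76.8381576538086)
tray ((609.7427368164062, -205.45492553710938), (524.4078369140625, 211.66212463378906), 89.65388488769531)
```

View pics/scenec.png

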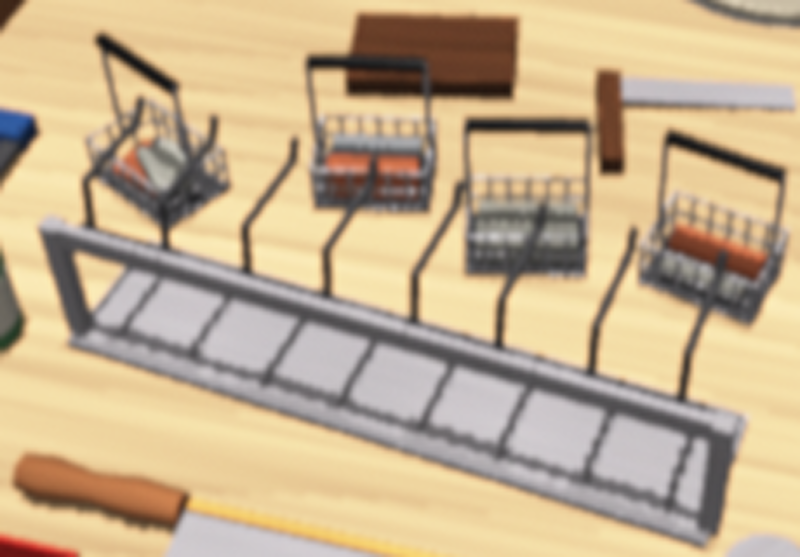

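```bash
cat >> h.py <<'E'
def line2(p):
    c=p[:,:2].mean(0);e=np.linalg.svd(p[:,:2]-c,full_matrices=False)[2][0]
    return c,e*np.sign(e[1])
E
python3 - <<'E'
from h import *
from scipy.optimize import least_squares
for n in("top","scene"):
    W=np.load(n+".npy").reshape(-1,3)
    Q=W[(W[:,0]>520)&(W[:,0]<720)&(W[:,1]>-480)&(W[:,1]<90)]
    r=Q[(Q[:,2]>100)&(Q[:,2]<116)]
    c,e=line2(r); 
    for _ in range(3):
        d=(r[:,:2]-c)@[e[1],-e[0]]; r=r[abs(d)<12]; c,e=line2(r)
    t=(r[:,:2]-c)@e; mid=c+e*(t.max()+t.min())/2; nx=np.array([e[1],-e[0]])
    print(n,"rail mid",mid,"dir",e,"len",np.ptp(t),"z",r[:,2].mean(),"w",np.ptp((r[:,:2]-c)@nx))
    h=Q[(Q[:,2]>140)&(Q[:,2]<156)]
    y=(h[:,:2]-mid)@e;x=(h[:,:2]-mid)@nx
    k=np.histogram(y,bins=np.arange(-230,231,5)); print([(int(a)+2,int(b)) for a,b in zip(k[1],k[0]) if b>3]); print("x",np.percentile(x,[1,50,99]),"z",np.median(h[:,2]))
    G=W[(W[:,0]>400)&(W[:,0]<640)&(W[:,1]>190)&(W[:,1]<300)&(W[:,2]>200)&(W[:,2]<262)]
    def f(q):
        a=q[0];ax=np.array([-np.sin(a),np.cos(a)]);xx=np.array([ax[1],-ax[0]])
        d=G[:,:2]-q[1:3];u=d@xx;y=d@ax;z=G[:,2]-155
        rr=np.hypot(u,z)-100
        return np.where(True,np.hypot(np.maximum(rr,0),np.maximum(abs(y)-20,0))+np.minimum(np.maximum(rr,abs(y)-20),0),0)
    s=least_squares(f,[-.24,505,243],loss="soft_l1",f_scale=2,x_scale=[.1,10,10]);print("stone",s.x,np.median(abs(s.fun)),len(G))
E
```

```text
top rail mid [ 625.14470373 -212.51174148] dir [0.11304138 0.99359028] len 521.6742695166154 z 108.91881704287348 w 19.055845238412452
[(-178, 19), (-173, 38), (-123, 12), (-118, 38), (-63, 18), (-58, 35), (-8, 10), (-3, 41), (52, 20), (57, 32), (107, 10), (112, 40), (167, 22), (172, 27), (222, 14), (227, 38)]
x [-72.93413878 -39.98092466  -7.56537197] z 149.31406337786086
stone [-2.30209295e-01  4.91966760e+02  2.50280159e+02] 1.0642671834091288 1345
scene rail mid [ 624.5195102  -212.62069784] dir [0.11509446 0.99335455] len 519.1332302169307 z 107.43402262216524 w 21.22673957219355
[(-178, 37), (-173, 45), (-123, 27), (-118, 55), (-63, 38), (-58, 43), (-8, 26), (-3, 56), (52, 43), (57, 40), (107, 32), (112, 54), (167, 55), (172, 32), (222, 44), (227, 51)]
x [-78.97130333 -40.83340092  -7.81786405] z 148.5157370191303
stone [-2.40212267e-01  4.88450455e+02  2.48531867e+02] 0.8187910708251707 1332
```

```bash
cat >> h.py <<'E'
E_=np.array([.1141,.9935]);NX=np.array([.9935,-.1141]);MID=np.array([624.8,-212.6])
HOOK=[MID+E_*y-45*NX for y in(197.5,82.5,-32.5,-148)]
BETA=np.arctan2(E_[1],E_[0])          # bar direction when hung
B=[((442,6),76.4),((445,-132),103.3),((408,-262),101.3),((450,-420),62.6)]
def ori(beta):                         # fingers down, closing across a bar of direction beta
    while beta>np.pi: beta-=np.pi
    while beta<0: beta+=np.pi
    a=beta-np.pi/2
    y=np.array([np.cos(a),np.sin(a),0]);z=np.array([0,0,-1.])
    return R.from_matrix(np.column_stack([np.cross(y,z),y,z])).as_rotvec()
def find_bar(W,near,lim=70,z=(108,138)):
    P=W.reshape(-1,3);P=P[(P[:,2]>z[0])&(P[:,2]<z[1])&(np.hypot(P[:,0]-near[0],P[:,1]-near[1])<lim)]
    if len(P)<20: return None
    P=P[P[:,2]>np.percentile(P[:,2],95)-7]
    c,e=line2(P);t=(P[:,:2]-c)@e
    return c+e*(t.max()+t.min())/2,np.arctan2(e[1],e[0]),np.ptp(t),np.percentile(P[:,2],95),len(P)
E
python3 - <<'E'
from h import *
print(np.round(HOOK,0).tolist())
p=np.array(robot.current_ee_pos());robot.move_linear([p[0],p[1],400],feed=300)
c,b=B[0];robot.reach([c[0],c[1],270],ori(np.radians(b)))
print(robot.current_joint_pos(),robot.current_t(),robot.current_ft_force())
f,W=wrist();cv2.imwrite("pics/w0.png",f["pixels"]);print(find_bar(W,c))
E
```

```text
[[603.0, -11.0], [590.0, -126.0], [576.0, -240.0], [563.0, -355.0]]
[-0.67969328  0.21708195  0.65881217  2.1818572  -0.18549054  0.79549466
 -0.13741237] 3.35 [ 1.05442972 -0.49396493  0.22455127]
(array([439.51103534,   6.19154285]), np.float64(1.3341285420324915), np.float64(88.09355870988898), np.float64(126.65221559887615), 1073)
```

View pics/w0.png

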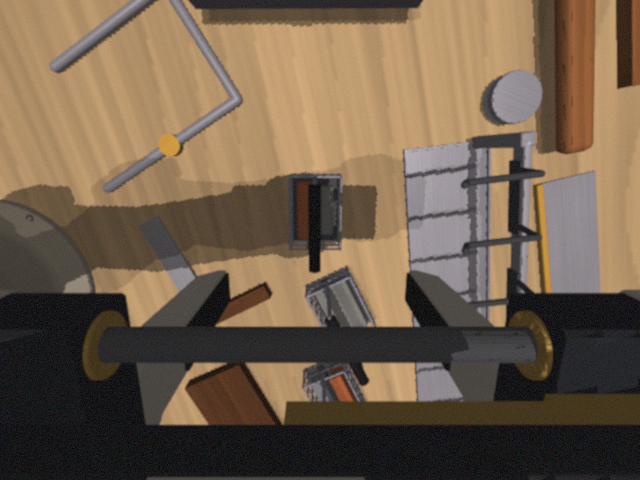

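```bash
cat >> h.py <<'E'
def held(W,c,z):
    """bar carried near c (xy) at height z, seen by the scene camera: ends outside the fingers"""
    P=W.reshape(-1,3);d=P[:,:2]-c;y=d@E_;x=d@NX
    k=(abs(x)<22)&(abs(y)>16)&(abs(y)<60)&(abs(P[:,2]-z)<25);y,x,q=y[k],x[k],P[k,2]
    if len(y)<10: return None
    out=[]
    for s in(-1,1):
        m=(s*y>16)
        if m.sum()>5:
            t=np.percentile(q[m],90);mm=m&(q>t-8);out+=[float(t.round(1)),float(np.median(x[mm]).round(1)),float((s*y[mm]).max().round(1))*s]
    return out
def pick(i):
    c,b=B[i];robot.reach([c[0],c[1],270],ori(np.radians(b)))
    f,W=wrist();r=find_bar(W,c,95)
    print("bar",r)
    assert r and 80<r[2]<96 and 120<r[3]<132
    c,b=r[0],r[1]
    robot.move_linear([*c,150],ori(b));robot.move_linear([*c,101],feed=80)
    robot.close_gripper();g=robot.current_finger_gap();print("gap",g)
    assert 8<g<16
    robot.move_linear([*c,168],feed=100)
def pre(i):
    q=HOOK[i]-112*NX
    robot.move_linear([*q,168],ori(BETA),feed=120)
    print("gap",robot.current_finger_gap(),"ft",np.round(robot.current_ft_force(),1),"held",held(cloud(robot.grab_frame("scene")),q,187),"want z 193")
def hang(i):
    q=HOOK[i]
    robot.move_linear([*q,163],feed=100)
    robot.wait(.2);print("gap",robot.current_finger_gap(),held(cloud(robot.grab_frame("scene")),q,182),"want 188")
    robot.move_linear([*q,137],feed=60);print("ft",np.round(robot.current_ft_force(),1))
    robot.gripper_open();robot.wait(.2)
    robot.move_linear([*q,270],feed=200)
    print("hung",find_bar(wrist()[1],q,60,(150,175)),"target",q,"t",robot.current_t())
E
python3 - <<'E'
from h import *
pick(0);pre(0)
cv2.imwrite("pics/s1.png",cv2.resize(robot.grab_frame("scene")["pixels"][100:400,150:550],(800,600)))
E
```

```text
bar (array([433.78248197, -17.73468643]), np.float64(1.3347511307991784), np.float64(137.4620910869684), np.float64(126.70103380206814), 1106)Traceback (most recent call last):
  File "<stdin>", line 2, in <module>
  File "h.py", line 49, in pick
    assert r and 80<r[2]<96 and 120<r[3]<132
           ^^^^^^^^^^^^^^^^^^^^^^^^^^^^^^^^^
AssertionError
```

```bash
sed -i 's/find_bar(W,c,95)/find_bar(W,c,65)/' h.py
python3 - <<'E'
from h import *
pick(0);pre(0)
cv2.imwrite("pics/s1.png",cv2.resize(robot.grab_frame("scene")["pixels"][100:400,150:550],(800,600)))
E
```

```text
bar (array([439.40079587,   6.23996648]), np.float64(1.3251420933584364), np.float64(87.90369277210851), np.float64(126.73229986282821), 1108)
gap 11.051231545550182
gap 11.006177790035073 ft [-0.3 -0.5 -3.6] held [174.7, 2.4, -45.8, 191.8, 2.9, 40.9] want z 193
```

View pics/s1.png

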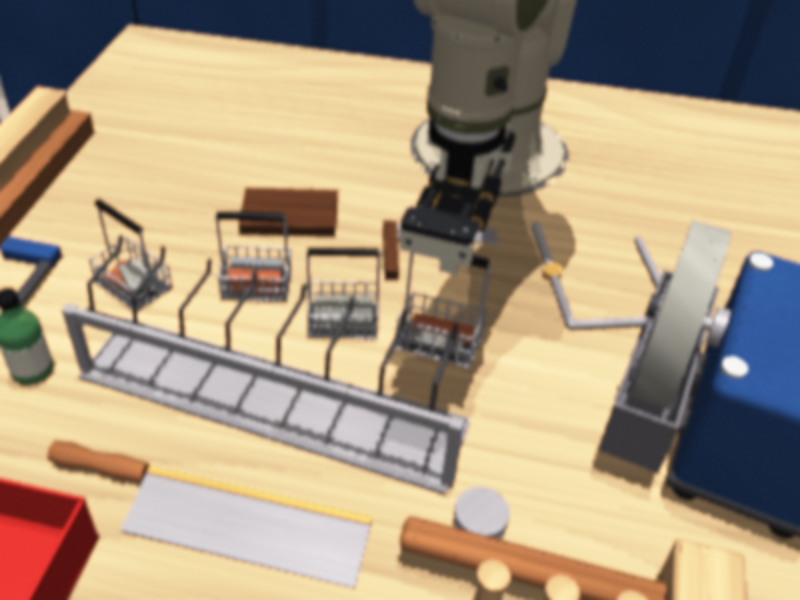

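The basket is held level in front of hook 1 (px (440,330)); its right bar end at the right height. Hang it.

Run:
```python
from h import *
hang(0)
f,W=wrist();cv2.imwrite("pics/w1.png",f["pixels"])
```

```text
gap 11.317406364145763 [186.5, 2.4, 43.2] want 188
ft [-2.1  1.7  9.1]
hung (array([600.82924152, -10.80559083]), np.float64(1.45953839049891), np.float64(88.1223650819428), np.float64(161.5131769270082), 1504) target [602.62725 -11.24925] t 12.9833
```

View pics/w1.png

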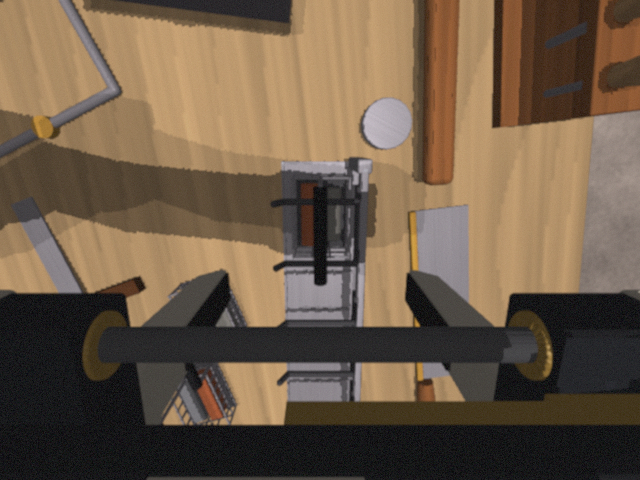

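Basket 1 hangs squarely across both prongs (bar at px (320,235)). Next baskets.

```bash
sed -i 's/\[\*q,137\]/[*q,138]/' h.py
python3 - <<'E'
from h import *
pick(1);pre(1)
assert robot.current_finger_gap()>8
hang(1)
E
```

```text
bar (array([ 441.64300972, -130.98406653]), np.float64(1.8054319082428734), np.float64(87.80131221341662), np.float64(126.72966408779006), 1097)
gap 11.094152035461489
gap 10.983070999255464 ft [-0.8  0.6 -3.1] held [172.3, 0.2, -47.2, 192.4, 2.4, 42.6] want z 193
gap 11.214026013024712 [188.6, 2.8, 42.6] want 188
ft [-0.4 -0.3 -2. ]
hung (array([ 586.49787924, -125.24607107]), np.float64(1.4576259158015439), np.float64(87.77660152664052), np.float64(161.68291424950877), 1494) target [ 589.50575 -125.50175] t 22.7167
```

Run:
```python
from h import *
pick(2);pre(2)
assert robot.current_finger_gap()>8
hang(2)
```

```text
bar (array([ 404.48994776, -261.58576265]), np.float64(1.7717720108690793), np.float64(87.72398720195385), np.float64(126.71902526579746), 1098)
gap 10.928585294068359
gap 11.358165478337172 ft [-0.2 -0.6 -3.3] held [175.5, 1.2, -44.9, 192.9, 3.0, 43.3] want z 193
gap 10.855707600775673 [188.4, 1.9, 42.7] want 188
ft [ 0.6 -0.6 -3.4]
hung (array([ 573.42802389, -239.41474375]), np.float64(1.457666321820037), np.float64(87.96269779026761), np.float64(161.59234209232625), 1497) target [ 576.38425 -239.75425] t 32.7333
```

Run:
```python
from h import *
pick(3);pre(3)
assert robot.current_finger_gap()>8
hang(3)
```

```text
bar (array([ 447.15880019, -422.68677952]), np.float64(1.0872494469833278), np.float64(87.80114792207476), np.float64(126.76530080592234), 1100)
gap 11.106276391470637
gap 10.920203946964836 ft [ 0.3  0.2 -2.4] held [174.9, 2.1, -45.9, 193.5, 3.0, 44.1] want z 193
gap 11.250465639825771 [189.8, 4.6, -28.0, 188.9, 2.6, 43.0] want 188
ft [ 0.4 -0.4 -2.3]
hung (array([ 560.18687573, -354.17408173]), np.float64(1.4585350798120709), np.float64(88.20356622647756), np.float64(161.52122494251597), 1508) target [ 563.2057 -354.5035] t 42.8167
```

All four hang. Now the stone: check which arc tilts are reachable.

```bash
cat >> h.py <<'E'
C=np.array([490,249.5,155.]);AX=np.array([np.sin(.235),np.cos(.235),0]);XX=np.array([AX[1],-AX[0],0])
def sp(phi,r,s=1):
    u=XX*np.sin(phi)+np.array([0,0,np.cos(phi)]);z=-u;y=s*AX
    return C+r*u,R.from_matrix(np.column_stack([np.cross(y,z),y,z])).as_rotvec()
E
python3 - <<'E'
from h import *
robot.reach([480,0,400],ori(BETA));robot.reach([*C[:2],420],sp(0,0)[1])
print(robot.current_joint_pos())
for s in(1,-1):
  for d in range(-70,71,10):
    for r in(76,150):
        q=robot.solve_ik(*sp(np.radians(d),r,s));print(s,d,r,None if q is None else np.round(q,2))
f,W=wrist();cv2.imwrite("pics/w2.png",f["pixels"])
cv2.imwrite("pics/s2.png",cv2.resize(robot.grab_frame("scene")["pixels"][150:450,150:550],(800,600)))
E
```

```text
[-0.91904091  0.2142183   0.44016738  1.74611938 -0.09629816  1.20335902
  0.87807658]
1 -70 76 None
1 -70 150 None
1 -60 76 [-0.72  0.78 -0.92  2.53  1.46  1.65 -1.58]
1 -60 150 [-1.48  0.53 -0.05  2.55  1.36  1.08 -1.51]
1 -50 76 [-1.56  0.54  0.51  2.53  1.68  0.6  -1.44]
1 -50 150 [-1.45  0.35  0.11  2.49  1.3   0.88 -1.18]
1 -40 76 [-1.63  0.48  0.8   2.46  1.42  0.3  -0.98]
1 -40 150 [-1.36  0.23  0.19  2.4   1.11  0.74 -0.78]
1 -30 76 [-1.4   0.35  0.61  2.35  0.84  0.35 -0.28]
1 -30 150 [-1.29  0.18  0.32  2.29  0.78  0.64 -0.28]
1 -20 76 [-1.19  0.32  0.51  2.24  0.31  0.43  0.34]
1 -20 150 [-1.22  0.18  0.44  2.18  0.37  0.65  0.26]
1 -10 76 [-1.    0.34  0.42  2.12 -0.01  0.59  0.74]
1 -10 150 [-1.05  0.23  0.43  2.05  0.05  0.77  0.67]
1 0 76 [-0.85  0.39  0.39  2.01 -0.21  0.78  0.99]
1 0 150 [-0.89  0.31  0.42  1.92 -0.15  0.95  0.94]
1 10 76 [-0.76  0.47  0.39  1.89 -0.33  0.98  1.16]
1 10 150 [-0.77  0.41  0.43  1.79 -0.29  1.14  1.12]
1 20 76 [-0.68  0.57  0.41  1.78 -0.42  1.19  1.27]
1 20 150 [-0.68  0.53  0.45  1.66 -0.39  1.35  1.24]
1 30 76 [-0.62  0.67  0.44  1
[... 1178 characters left out ...]
1.21  1.94 -0.57  1.07 -1.7 ]
-1 10 76 [-1.19  0.77  1.24  1.91 -0.8   1.27 -1.41]
-1 10 150 [-1.18  0.66  1.22  1.81 -0.67  1.34 -1.55]
-1 20 76 [-1.07  0.87  1.24  1.8  -0.83  1.51 -1.35]
-1 20 150 [-1.04  0.8   1.24  1.68 -0.75  1.61 -1.43]
-1 30 76 [-0.96  0.99  1.24  1.69 -0.85  1.74 -1.29]
-1 30 150 [-0.91  0.94  1.25  1.55 -0.8   1.84 -1.36]
-1 40 76 [-0.79  0.93  0.92  1.58 -0.74  1.76 -1.45]
-1 40 150 [-0.65  0.85  0.74  1.41 -0.63  1.81 -1.62]
-1 50 76 [-0.57  0.91  0.55  1.47 -0.62  1.79 -1.64]
-1 50 150 [-0.34  0.87  0.18  1.27 -0.46  1.84 -1.9 ]
-1 60 76 [-0.35  0.96  0.18  1.36 -0.51  1.84 -1.84]
-1 60 150 None
-1 70 76 [ 0.01  1.11 -0.55  1.25 -0.24  1.85 -2.28]
-1 70 150 None
```

View pics/s2.png

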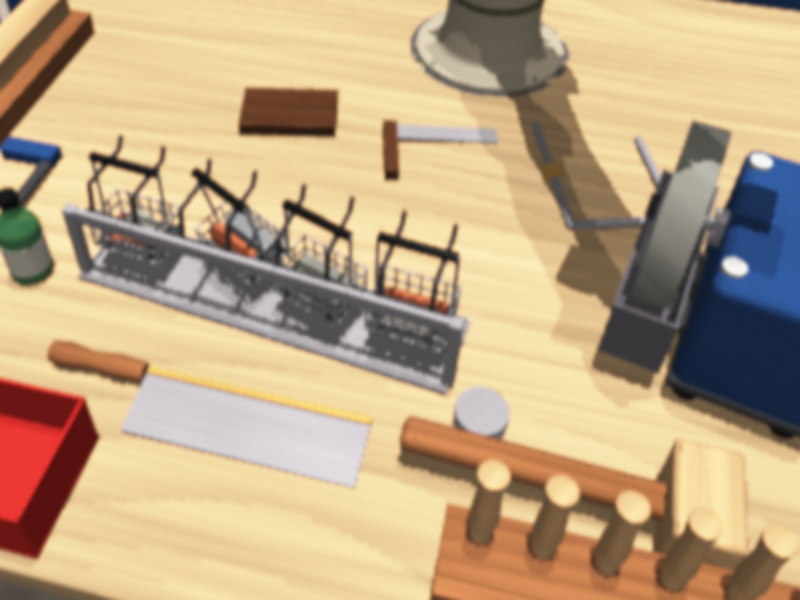

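Baskets 2 and 3 (px (318,220), (227,190)) look yawed on their hooks; measure all four now.

Run:
```python
from h import *
print(robot.current_t())
f=robot.grab_frame("scene");W=cloud(f)
for i,q in enumerate(HOOK):
    P=W.reshape(-1,3);d=P[:,:2]-q;x=d@NX;y=d@E_
    k=(abs(y)<54)&(x>-60)&(x<44)&(P[:,2]>152)&(P[:,2]<175)
    # black wide: use find_bar and print local frame
    r=find_bar(W,q,58,(154,175));l=r[0]-q
    print(i,"x,y",l@NX,l@E_,"yaw",np.degrees(r[1]-BETA),r[2:])
cv2.imwrite("pics/s3.png",cv2.resize(f["pixels"][200:350,180:390],(800,571),interpolation=cv2.INTER_CUBIC))
```

```text
45.3417
0 x,y -0.2078349373627546 -1.598392409305073 yaw 0.6530611765556077 (np.float64(87.64911070263524), np.float64(162.16853942635532), 238)
1 x,y 1.3200283393209242 3.8764445380679544 yaw -16.82223434972569 (np.float64(87.94473047959774), np.float64(162.04685528480343), 216)
2 x,y -2.5721637284357683 3.1337616763018663 yaw -25.22395604129546 (np.float64(88.44021952386613), np.float64(162.08113328517285), 187)
3 x,y -2.344286603328789 -0.8784212030939017 yaw -0.584466312574993 (np.float64(89.43513368434304), np.float64(161.90977629869008), 183)
```

View pics/s3.png

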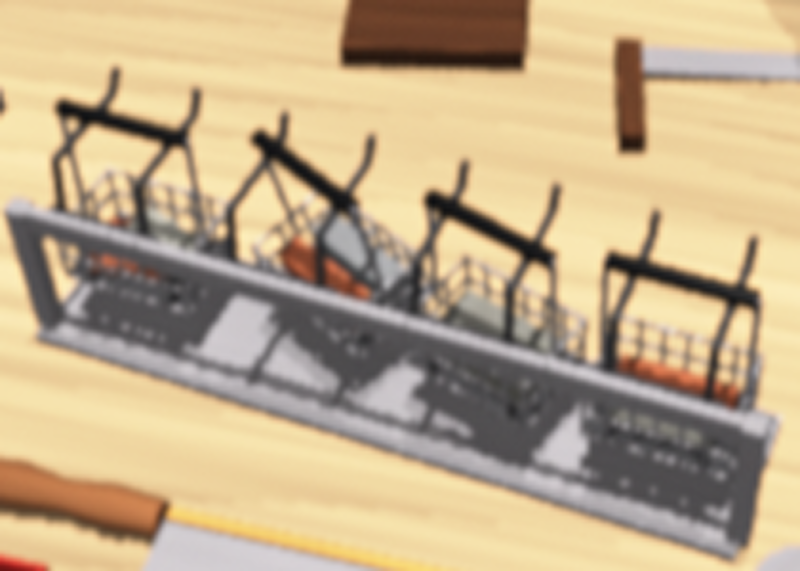

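Both are still within limits (y ≤ 4 mm, height right, on both prongs), so leave them. Now stroke the stone with the mark coming up on the far side, visible to the scene camera.

```bash
cat >> h.py <<'E'
def stroke(a,b,rg=76):
    """pinch the rim at angle a (deg from top, + away from robot), carry it to b, let go"""
    a,b=np.radians([a,b])
    robot.reach(*sp(a,190));robot.move_linear(*sp(a,rg),feed=120,threshold=15) and print("touch")
    robot.close_gripper();print("gap",robot.current_finger_gap())
    n=max(2,int(np.ceil(abs(b-a)/.14)));F=[]
    for t in np.linspace(a,b,n+1)[1:]:
        robot.move_linear(*sp(t,rg),feed=45);F.append(np.linalg.norm(robot.current_ft_force()))
    robot.wait(.3);print("F",np.round(F,0));robot.gripper_open();robot.move_linear(*sp(b,170),feed=150)
def mark(f,W):
    """angle (deg, + away from robot) and radius/axle offset of yellow points on the stone"""
    h=cv2.cvtColor(f["pixels"],cv2.COLOR_BGR2HSV);d=W-C;u=d@XX;y=d@AX;z=d[...,2];r=np.hypot(u,z)
    k=(h[...,0]>20)&(h[...,0]<35)&(h[...,1]>110)&(h[...,2]>80)&(abs(y)<30)&(r>60)&(r<108)
    if k.sum()<4: return None
    a=np.degrees(np.arctan2(u[k],z[k]));return int(k.sum()),np.percentile(a,[5,50,95]).round(1),np.median(r[k]).round(),np.median(y[k]).round()
E
python3 - <<'E'
from h import *
stroke(45,-30)
print("t",robot.current_t())
f=robot.grab_frame("scene");print(mark(f,cloud(f)))
f2,W2=wrist();print(mark(f2,W2))
cv2.imwrite("pics/s4.png",np.hstack([cv2.resize(f["pixels"][180:360,420:600],(400,400)),cv2.resize(f2["pixels"],(400,400))]))
E
```

```text
gap 39.66137140414248
F [5. 6. 5. 5. 7. 8. 7. 7. 6. 7.]
t 54.1167
None
None
```

View pics/s4.png

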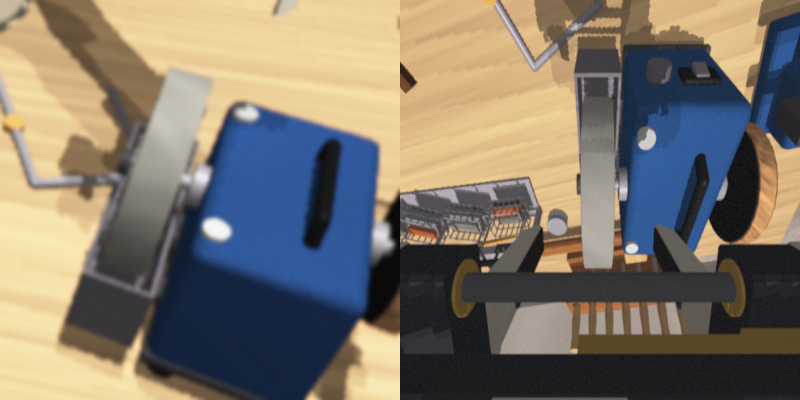

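Gripping works (stone's rim at px (165,180), low forces), no mark yet. Stroke again.

Run:
```python
from h import *
stroke(45,-30)
print("t",robot.current_t())
f=robot.grab_frame("scene");print(mark(f,cloud(f)))
f2,W2=wrist();print(mark(f2,W2))
cv2.imwrite("pics/s5.png",np.hstack([cv2.resize(f["pixels"][180:360,420:600],(400,400)),cv2.resize(f2["pixels"],(400,400))]))
```

```text
gap 39.748897022026775
F [5. 5. 6. 7. 6. 7. 7. 7. 7. 7.]
t 64.075
(117, array([87.7, 91.3, 97.3]), np.float64(99.0), np.float64(1.0))
None
```

View pics/s5.png

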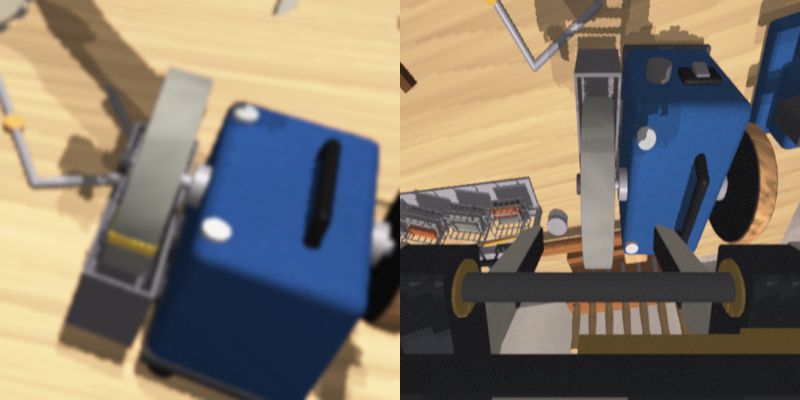

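Mark seen at px (130,243), 91° on the far side. Turn 50°, remeasure, then finish by the measured angle.

Run:
```python
from h import *
stroke(45,-5);robot.reach(*sp(np.radians(-10),230))
f=robot.grab_frame("scene");m=mark(f,cloud(f));print(m)
assert m and 30<m[1][1]<55
a=m[1][1]
stroke(20,20-a);robot.reach([*(C-XX*60)[:2],480],sp(0,0)[1])
f=robot.grab_frame("scene");print(mark(f,cloud(f)))
t=robot.grab_frame("top");print("top",mark(t,cloud(t)))
f2,W2=wrist();print(mark(f2,W2),robot.current_t())
cv2.imwrite("pics/s6.png",np.hstack([cv2.resize(f["pixels"][180:360,420:600],(400,400)),cv2.resize(f2["pixels"],(400,400))]))
```

```text
gap 39.647502507858135
F [4. 5. 6. 7. 7. 7. 7.]
(140, array([38.7, 41.8, 44.6]), np.float64(100.0), np.float64(-0.0))
gap 39.56675682876816
F [5. 5. 7. 6. 5. 6.]
(89, array([-3.7, -0.4,  2.4]), np.float64(101.0), np.float64(-2.0))
top (62, array([-2.5,  0. ,  2.5]), np.float64(100.0), np.float64(-5.0))
(312, array([-4.1, -1.1,  2.1]), np.float64(101.0), np.float64(1.0)) 80.825
```

View pics/s6.png

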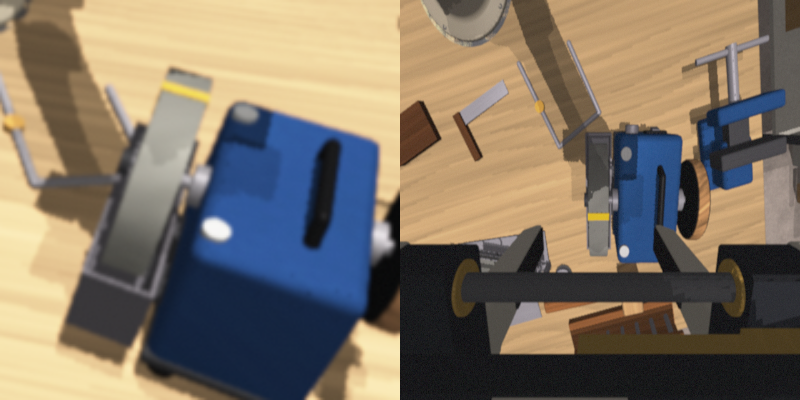

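The mark is on top (px (183,92) left, (597,216) right; within about 1°). Final check of the baskets, then hand in.

Run:
```python
from h import *
f=robot.grab_frame("scene");W=cloud(f);ok=True
for i,q in enumerate(HOOK):
    r=find_bar(W,q,58,(154,175));l=r[0]-q;x,y=l@NX,l@E_
    print(i,round(x,1),round(y,1),"yaw",np.degrees(r[1]-BETA).round(1),round(r[2]),r[3].round(1))
    ok&=abs(x)<22 and abs(y)<15 and 157<r[3]<167 and abs(r[2]-88)<6
print(ok,mark(f,W))
if ok: print(robot.sign_off())
```

```text
0 -0.3 -1.9 yaw 1.0 88 162.4
1 1.0 3.3 yaw -15.9 88 162.0
2 -3.6 3.4 yaw -25.2 90 162.0
3 -2.6 -1.4 yaw 0.1 87 162.1
True (88, array([-3.9,  0. ,  2.5]), np.float64(101.0), np.float64(-2.0))
the job is handed in; nothing more can be done
None
```

I handed the job in at about 81 s: the crayon mark stands on top within about 1° and all four baskets hang on their own hooks; baskets 2 and 3 sit yawed about 16° and 25° but still lie across both prongs and within the limits, and no verdict came back.

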